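# Clear the spectrometer's sample tray and sort the samples

### The job

The run is finished: empty the black sample tray and put each sample, upright, where its kind belongs. The two open steel cups go into the steel rinse basket, one to a bay; the two filled white cups go into empty bays of the cardboard archive box, one to a bay, leaving the white cup already stored there where it stands; and the glass reference disc goes into the round recess of its foam-lined case. Keep the white cups upright all the way, set everything down rather than letting it drop, and let go of it.

Things in the scene. Friction and masses are not known exactly. Their poses are not given: they have to be found in the camera images.
- steel_cup_1: Open, empty stainless steel sample cup: 40 mm outside diameter, 34 mm tall, wall 2.5 mm, straight sides, about 80 g. Stands mouth up in a seat of the sample tray. Origin: centre of its underside; z up along its axis.
- steel_cup_2: The second steel cup, the same as steel_cup_1; either may go into either bay of the rinse basket.
- white_cup_1: Closed white plastic sample cup, filled: 40 mm tall; a foot collar of 40 mm diameter up to 11 mm, above it a straight body of 34 mm diameter with a flat top. About 50 g. Stands upright in a seat of the sample tray. Origin: centre of its underside; z up along its axis.
- white_cup_2: The second white cup, the same as white_cup_1; either may go into any empty bay of the archive box.
- reference_disc: Reference sample: a solid aluminium puck with straight sides, 40 mm in diameter and 24 mm tall, with a dark glass face 35 mm across on top. About 70 g. Sits in a seat of the sample tray. Origin: centre of its underside; z up along its axis.
- sample_tray: Sample tray, fixed: 256 mm steel disc with a black plate, its top face 12 mm above the bench. Eight round seats, every 45 degrees on a 95 mm radius: rims 4 mm high, 49 mm outside, 44 mm inside; five hold the samples, which stand on the top face. In the middle a grey hub, 62 mm in diameter, its top 42 mm above the bench. Origin: centre of its underside, on the bench; z up.
- rinse_basket: Stainless steel rinse basket, fixed, with two square bays side by side: 70 mm (its x) by 136 mm (its y) outside, walls 4 mm thick and 16 mm high, floor 4 mm thick. Each bay is 62 by 62 mm; the bay centres lie at x = 0, y = -33 and +33 mm; the wall between them is 14 mm high. Origin: centre of its underside, on the bench; z up.
- archive_box: Cardboard archive box, fixed, 136 by 136 mm, walls 4 mm thick and 18 mm high, floor 4 mm thick. Four square bays, 62 by 62 mm, centred at x = -33 or +33, y = -33 or +33 mm, the walls between them 16 mm high. The bay at x = +33, y = +33 mm holds stored_cup, the others are empty. Origin: centre of its underside, on the bench; z up.
- stored_cup: A white cup of the same kind that is already stored in the archive box and stays there. Origin: centre of its underside; z up along its axis.
- reference_case: Open case of the reference disc, fixed: a square black shell, 100 by 100 mm, 24 mm high, filled with firm grey foam with a round recess in the middle, 60 mm in diameter and 8 mm deep (floor 16 mm above the bench). Its loose lid, a plain black square, lies elsewhere. Origin: centre of its underside, on the bench; z up.

How it is judged:
At the end, for the whole second after the job is handed in: Steel cups on the rinse basket's floor, white cups on the archive box's, one to a bay; the disc flat on the floor of its recess; all upright (0.12 rad), undersides within 4 mm of those floors, at rest (20 mm/s); the stored cup upright, within 15 mm of its start (x of steel_cup_1 in the frame of rinse_basket between -0.014 and 0.014 m and y of steel_cup_1 in the frame of rinse_basket between -0.047 and 0.047 m and z of each of steel_cup_1, steel_cup_2 in the frame of rinse_basket below 0.009 m and angle between each of steel_cup_1, steel_cup_2, white_cup_1, white_cup_2, reference_disc, stored_cup's own z axis and vertical below 0.12 rad and linear speed of each of steel_cup_1, steel_cup_2, white_cup_1, white_cup_2, reference_disc below 0.02 m/s and x of steel_cup_2 in the frame of rinse_basket between -0.014 and 0.014 m and y of steel_cup_2 in the frame of rinse_basket between -0.047 and 0.047 m and x of white_cup_1 in the frame of archive_box between -0.047 and 0.047 m and y of white_cup_1 in the frame of archive_box between -0.047 and 0.047 m and z of each of white_cup_1, white_cup_2 in the frame of archive_box below 0.009 m and x of white_cup_2 in the frame of archive_box between -0.047 and 0.047 m and y of white_cup_2 in the frame of archive_box between -0.047 and 0.047 m and x of reference_disc in the frame of reference_case between -0.013 and 0.013 m and y of reference_disc in the frame of reference_case between -0.013 and 0.013 m and z of reference_disc in the frame of reference_case below 0.02 m and distance of stored_cup from where it was at the start of the episode below 0.015 m); the robot touches nothing.
It fails at once if a filled white cup tipped by more than about 30 degrees (angle between any of white_cup_1, white_cup_2's own z axis and vertical above 0.52 rad).
It fails at once if the stored white cup tipped, or shifted by more than 15 mm (distance of stored_cup from where it was at the start of the episode above 0.015 m or angle between stored_cup's own z axis and vertical above 0.4 rad).
It fails at once if a sample dropped: falling freely, touching nothing, at more than 0.6 m/s (a fall of about 20 mm) ((contact force between steel_cup_1 and anything else below 0.01 N and linear speed of steel_cup_1 above 0.6 m/s) or (contact force between steel_cup_2 and anything else below 0.01 N and linear speed of steel_cup_2 above 0.6 m/s) or (contact force between white_cup_1 and anything else below 0.01 N and linear speed of white_cup_1 above 0.6 m/s) or (contact force between white_cup_2 and anything else below 0.01 N and linear speed of white_cup_2 above 0.6 m/s) or (contact force between reference_disc and anything else below 0.01 N and linear speed of reference_disc above 0.6 m/s)).
It also fails if it takes over 122 s, if anything falls off the work surface, if the arm or the gripper's body presses on something with over 40 N, if the wrist force passes 120 N, or if a joint passes its speed limit or range.

### The arm

A 7-joint arm with a two-finger parallel gripper is mounted at the origin on the work surface. World frame = base frame: x ahead of the robot, y to its left, z up, the work surface at z = 0. Lengths are in m, angles in rad, forces in N, time in s.
With the tool pointing down it reaches from about 0.4 to 0.925 m from the base axis. Payload 4.1 kg.
Tool frame: the origin (TCP) lies at the very end of the fingers, on their centre line; the grasp point (between the pads) lies 19 mm behind it; z points along the fingers, y is the direction in which the jaws open and shut (so a half turn about z gives the same grasp; the last joint's range is limited). The gripper opens to 85 mm and grips with 20 to 120 N. Pads are 22 mm wide; open, the fingers measure 114 mm over their backs; the gripper's body (76 mm by 85 mm) begins 54 mm behind the grasp point. The pads swing forward as they close: fully open they stand 13 mm farther back than shut.
Start: joints at [1.237, 0.398, 0.045, 1.537, -0.019, 1.207, -0.051], TCP at [0.151, -0.632, 0.231] pointing down, gripper open.
Joint ranges: [-2.82, 2.82], [-0.49, 2.23], [-1.37, 1.46], [0, 2.46], [-1.36, 4.5], [0.23, 2], [-2.94, 2.94]. Speed limits (rad/s): [2.57, 2.57, 3.14, 3.14, 3.14, 3.14, 3.14].

### API

Orientations are given as [roll, pitch, yaw] about the fixed x, y, z axes, in that order (R = Rz(yaw) Ry(pitch) Rx(roll)).
In Python, from rig import ctrl gives the robot as it stands. Calls block until the motion is done:
- ctrl.reach(position, orientation): joint-space move of the TCP to a pose.
- ctrl.servo_line(position, ori=None, vel=0.15, max_force=None): straight line of the TCP; ori=None keeps the orientation; vel is the mean speed in m/s. With max_force (N) it stops when the force on the tool has changed by that much, and returns True; else False.
- ctrl.set_joints(angles): joint-space move.
- ctrl.command_gripper(opening, force=None): finger opening in m; force is the grip in N (None keeps the last); returns when the fingers have stopped.
- ctrl.hold(seconds).
- ctrl.solve_ik(position, orientation): joint angles nearest the present ones, or None.
- ctrl.camera(name): name is "scene" or "side" or "wrist"; returns the picture (400x640x3 uint8, blue, green, red); there is no depth.
- ctrl.camera_info(name): a dict with "fov_y" (degrees; the focal length in pixels is half the picture's height over the tangent of half this angle, whatever the lens; pixels are square), "cx", "cy" (the principal point, pixels), "rvec" (rotation vector, rad) and "tvec" (3), from world to camera coordinates, as OpenCV has them. Camera axes: x right, y down, z forward; pixel columns grow to the right and rows downward; lengths in m; the calibration is good to about 2 mm. A picture is of the moment at which its call begins: read the wrist's pose just before it. camera_info takes no time and is no camera call; for the wrist camera it gives the pose at the moment of the call.
A pose or a line that the arm cannot do raises ctrl.PlanningError and nothing moves.
- ctrl.sign_off(): hands the job in, once; it reports no verdict.
Readings, each from a call of its own:
- ctrl.get_clock(): time.
- ctrl.get_joint_positions(): joint angles.
- ctrl.get_joint_vel(): joint speeds.
- ctrl.get_effort(): joint torques, N m.
- ctrl.get_tool_pos(): TCP position.
- ctrl.get_ee_rot(): TCP orientation.
- ctrl.get_wrist_force(): force on the tool from outside, world axes, zero at the start.
- ctrl.get_torque(): the same for the moment, N m.
- ctrl.get_grip_width(): finger opening in m.
Only numpy, scipy, OpenCV 4.12 (cv2) and the standard library are available. Lean on these libraries where they do the work, as an engineer would, in place of code of your own. Each camera call takes 0.05 s, during which the arm holds its last target. There are 200 camera calls.

## Working session

There is one attempt and no reset: what is moved stays moved. The work goes in short steps, each a Python script; the robot and the scene stay as the last script left them, time stands still between calls to the robot, and variables do not carry over. Pictures are saved under pics/ and viewed, about 12 in all and at most 16, crops included, and the job is handed in when it is done.

```bash
ls; mkdir -p pics; python3 - <<'E'
from rig import ctrl
import cv2
for n in ("scene","side","wrist"):
    i=ctrl.camera_info(n); print(n,i); cv2.imwrite(f"pics/{n}0.png",ctrl.camera(n))
print(ctrl.get_clock(),ctrl.get_tool_pos(),ctrl.get_ee_rot())
E
```

```text
pics
scene {'fov_y': 43.821323669222835, 'cx': 318.5143521545178, 'cy': 195.44627208393757, 'rvec': array([ 1.27321968,  2.44964881, -0.77307787]), 'tvec': array([ 0.28693135, -0.33022447,  1.52790488])}
side {'fov_y': 45.57395900427257, 'cx': 320.88106897230966, 'cy': 198.0718897357591, 'rvec': array([ 2.37530745, -0.19635998,  0.07746474]), 'tvec': array([-0.50996214,  0.08709585,  1.13617788])}
wrist {'fov_y': 61.39724651813229, 'cx': 318.435729705649, 'cy': 193.55508056181873, 'rvec': array([-2.27613462,  1.79536168,  0.26856125]), 'tvec': array([-0.64740003, -0.03633332,  0.37882311])}
0.15 [ 0.15113629 -0.63168194  0.2305124 ] [-3.14009660e+00  1.22667455e-04  2.34975577e-01]
```

View pics/scene0.png

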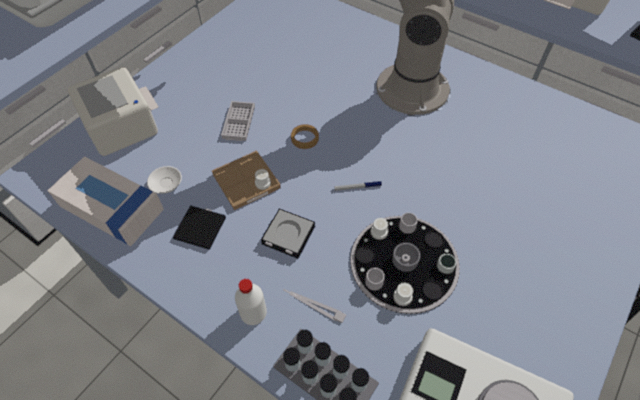

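View pics/side0.png

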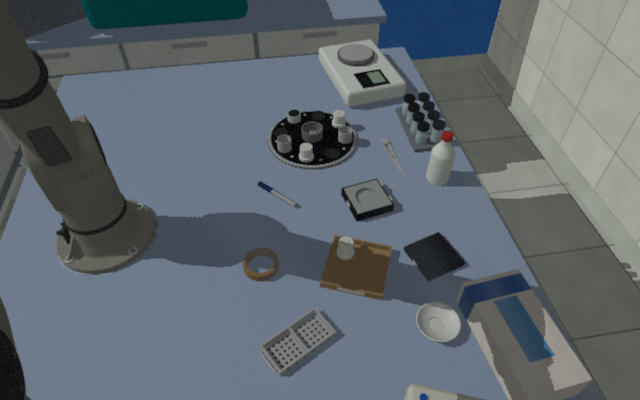

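The scene view shows the tray at about (405,262), the basket at (238,121), the box at (247,180) with the stored cup near (262,178), and the case at (288,233). The lid is a decoy at (200,228). Next: rough positions from both views.

```bash
cat > h.py <<'E'
from rig import ctrl
import cv2, numpy as np
def cam(info):
    f=200/np.tan(np.radians(info["fov_y"])/2)
    K=np.array([[f,0,info["cx"]],[0,f,info["cy"]],[0,0,1]])
    return K,cv2.Rodrigues(np.array(info["rvec"]))[0],np.array(info["tvec"])
def ray(info,px,z):
    K,R,t=cam(info); px=np.atleast_2d(np.array(px,float))
    d=np.c_[px,np.ones(len(px))]@np.linalg.inv(K).T@R; c=-R.T@t
    return c+d*((z-c[2])/d[:,2])[:,None]
def proj(info,P):
    K,R,t=cam(info); return cv2.projectPoints(np.atleast_2d(np.array(P,float)),np.array(info["rvec"]),t,K,None)[0][:,0]
E
python3 - <<'E'
from h import *
np.set_printoptions(precision=3,suppress=True)
s,d=ctrl.camera_info("scene"),ctrl.camera_info("side")
for n,z,a,b in [("hub",.042,(406,257),(312,131)),("disc",.036,(447,263),(294,116)),("w1",.052,(381,223),(306,148)),("w2",.052,(404,289),(339,115)),("s1",.046,(409,219),(284,139)),("s2",.046,(375,274),(345,130)),("basket",.016,(238,121),(299,341)),("box",.018,(246,180),(357,266)),("case",.024,(289,231),(368,197)),("base",0,(413,88),(105,235))]:
    print(n,ray(s,a,z)[0],ray(d,b,z)[0])
for n in("scene","side","wrist"):
    K,R,t=cam(ctrl.camera_info(n)); print(n,-R.T@t,R[2])
E
```

```text
hub [0.544 0.279 0.042] [0.534 0.256 0.042]
disc [0.5   0.363 0.036] [0.494 0.342 0.036]
w1 [0.504 0.186 0.052] [0.506 0.175 0.052]
w2 [0.621 0.315 0.052] [0.62  0.303 0.052]
s1 [0.452 0.234 0.046] [0.452 0.229 0.046]
s2 [0.624 0.243 0.046] [0.626 0.24  0.046]
basket [ 0.422 -0.337  0.016] [ 0.415 -0.354  0.016]
box [ 0.573 -0.18   0.018] [ 0.565 -0.199  0.018]
case [0.635 0.008 0.024] [ 0.636 -0.004  0.024]
base [-0.002  0.003  0.   ] [-0.005 -0.001 -0.   ]
scene [1.1   0.427 1.064] [-0.467 -0.332 -0.82 ]
side [ 0.386 -0.793  0.884] [ 0.112  0.679 -0.725]
wrist [ 0.224 -0.613  0.372] [-0.283 -0.066 -0.957]
```

View pics/wrist0.png

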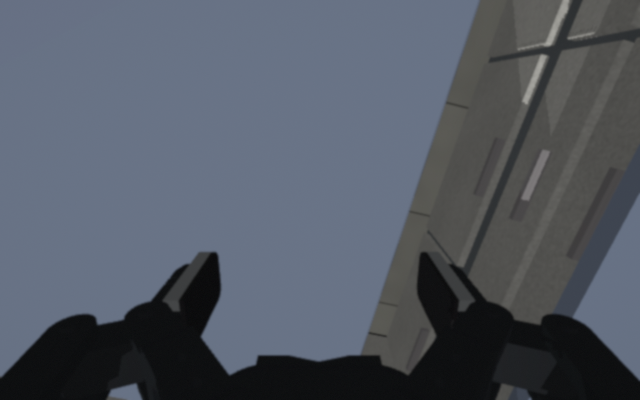

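The wrist view shows only bare bench, and its bench edge is slightly bowed. The two fixed views also disagree by 1–2 cm, so the lens seems to distort. I'll use wrist views with each target near the image centre.

```bash
cat >> h.py <<'E'
def look(tgt,zt,yaw):
    """put the wrist camera's axis on tgt (x,y,z) with the TCP at height zt"""
    off=0.075-0.295*(zt+0.14-tgt[2])
    p=[tgt[0]-off*np.cos(yaw),tgt[1]-off*np.sin(yaw),zt]
    ctrl.reach(p,[np.pi,0,yaw])
    i=ctrl.camera_info("wrist"); return i,ctrl.camera("wrist")
E
python3 - <<'E'
from h import *
import json
I={}
ctrl.command_gripper(0.06)
for n,c in [("basket",(.418,-.345,.016)),("box",(.569,-.19,.018)),("case",(.635,.002,.024)),("tray",(.54,.266,.04))]:
    yaw=np.arctan2(c[1],c[0])+np.pi/2
    i,im=look(c,.25,yaw); I[n]={k:np.array(v).tolist() for k,v in i.items()}
    cv2.imwrite(f"pics/w_{n}.png",im); print(n,proj(i,c),ctrl.get_clock())
json.dump(I,open("I.json","w"))
cv2.imwrite("pics/m1.png",np.vstack([np.hstack([cv2.resize(cv2.imread(f"pics/w_{n}.png"),(400,250),interpolation=cv2.INTER_AREA) for n in r]) for r in (("basket","box"),("case","tray"))]))
E
```

```text
basket [[318.73378898 189.4143987 ]] 2.15
box [[318.74216417 188.5464049 ]] 3.0583
case [[317.99728154 187.8178746 ]] 3.925
tray [[316.78995702 187.73508103]] 5.05
```

View pics/m1.png

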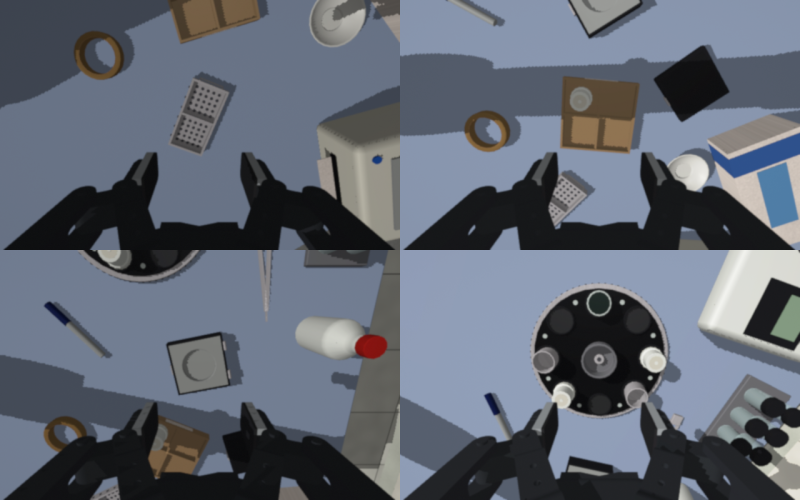

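Each target is central in its own view, at 400x250 scale: basket (203,115), box (200,115), case (198,113), tray hub (199,110). Next I'll measure them with masks.

```bash
python3 - <<'E'
from h import *
import json
np.set_printoptions(precision=4,suppress=True)
I=json.load(open("I.json")); out={}
P={n:cv2.imread(f"pics/w_{n}.png") for n in I}
def big(m,near,k=5):
    m=cv2.morphologyEx(m.astype(np.uint8)*255,cv2.MORPH_CLOSE,np.ones((k,k)))
    c,_=cv2.findContours(m,cv2.RETR_EXTERNAL,cv2.CHAIN_APPROX_NONE)
    c=[x for x in c if cv2.contourArea(x)>300]
    return max(c,key=lambda x:cv2.pointPolygonTest(x,near,True)),m
def hsv(n): return cv2.split(cv2.cvtColor(P[n],cv2.COLOR_BGR2HSV))
def rect(n,m,near,z,k=5):
    c,_=big(m,near,k)
    pts=ray(I[n],c[:,0],z)[:,:2].astype(np.float32)*1000
    r=cv2.minAreaRect(pts); print(n,np.array(r[0])/1000,r[1],r[2])
    cv2.drawContours(P[n],[np.round(proj(I[n],np.c_[cv2.boxPoints(r)/1000,np.full(4,z)])).astype(int)],-1,(0,0,255),1)
for n in P: print(n,[hsv(n)[k][150:215:32,318].tolist() for k in range(3)])
h,s,v=hsv("basket"); rect("basket",(s<45)&(v>60),(323,184),.016,7)
h,s,v=hsv("box"); rect("box",((h<25)&(s>70)),(320,184),.018,15)
h,s,v=hsv("case"); rect("case",((s<45)),(317,181),.024,9)
h,s,v=hsv("tray"); c,m=big((s<65)|(v<60),(318,176),5)
m2=((v<60)).astype(np.uint8)*255
c,_=big(v<60,(318,176),21)
hull=cv2.convexHull(c)
print("tray contour",cv2.boundingRect(c))
cv2.drawContours(P["tray"],[c],-1,(0,0,255),1)
cv2.imwrite("pics/m2.png",np.vstack([np.hstack([cv2.resize(P[n][60:310,160:480],(400,300)) for n in r]) for r in (("basket","box"),("case","tray"))]))
E
```

```text
basket [[150, 165, 170], [5, 8, 6], [95, 61, 120]]
box [[17, 17, 17], [106, 107, 107], [87, 86, 88]]
case [[30, 40, 40], [4, 6, 6], [121, 121, 121]]
tray [[120, 165, 120], [7, 4, 28], [109, 127, 18]]
basket [ 0.4167 -0.3425] (143.51083374023438, 72.91785430908203) 28.89041519165039
box [ 0.5675 -0.1875] (135.09007263183594, 134.14328002929688) 66.2205581665039
case [0.636  0.0071] (108.08740997314453, 99.31519317626953) 11.370834350585938
tray contour (0, 63, 640, 337)
```

View pics/m2.png

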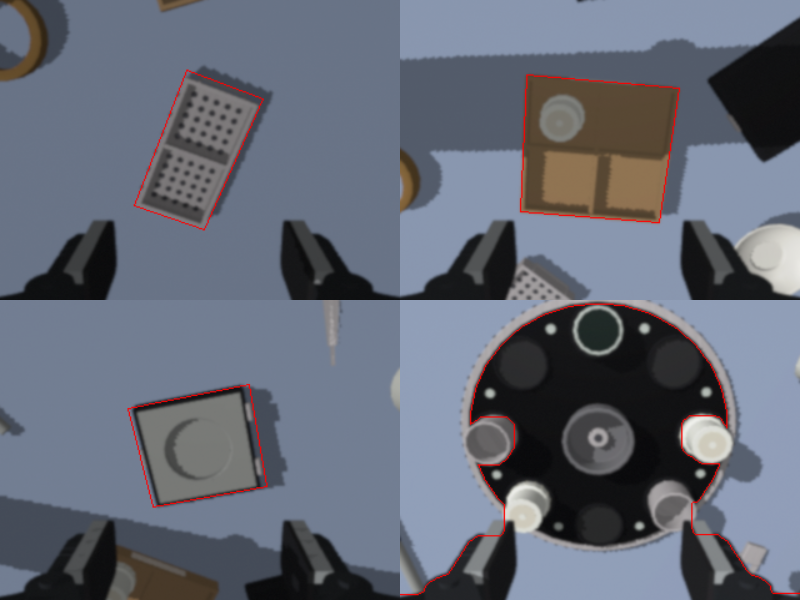

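The red outlines fit the basket, box and case; the case rectangle takes in its clasps, so I'll use the foam corners instead. Next I'll fit the tray centre and phase from the hub and sample tops.

```bash
python3 - <<'E'
from h import *
import json
from scipy.optimize import least_squares
np.set_printoptions(precision=4,suppress=True)
I=json.load(open("I.json"))
def px(x,y): return (x/1.25+160,y/1.2+60)
foam=[px(*p) for p in [(137,108),(243,87),(258,185),(158,203)]]
print("case foam",ray(I["case"],foam,.024)[:,:2].mean(0),"recess",ray(I["case"],px(199,147),.020)[0])
im=cv2.imread("pics/w_tray.png")
S=[("disc",(197,30),.036),("steelL",(87,142),.046),("steelR",(275,203),.046),("whiteL",(122,215),.052),("whiteR",(313,146),.052)]
X=np.array([ray(I["tray"],px(*p),z)[0][:2] for _,p,z in S])
hub=ray(I["tray"],px(198,138),.042)[0][:2]; print("hub",hub)
a=np.arctan2(*(X-hub).T[::-1]); print(np.degrees(a)%45, np.hypot(*(X-hub).T))
k=np.round((a-a[0])/(np.pi/4))
f=lambda q:(q[:2]+.095*np.c_[np.cos(q[2]+k*np.pi/4),np.sin(q[2]+k*np.pi/4)]-X).ravel()
r=least_squares(f,[*hub,a[0]]); print(r.x); print(r.fun.reshape(-1,2)*1000)
for (n,_,_),s,x in zip(S,r.fun.reshape(-1,2)+X,X): print(n,s,x)
for n,c,z,t in [("basket",(.4167,-.3425),.016,0),("box",(.5675,-.1875),.018,0)]:
    for ang in (28.89,66.22):
        d=.05*np.array([np.cos(np.radians(ang)),np.sin(np.radians(ang))]); print(n,ang,proj(I[n],[[*c,z],[*(c+d),z]]).round(0).tolist())
c=cv2.imread("pics/w_box.png"); p=[(161/1.25+160,122/1.2+60)]
print("stored",ray(I["box"],p,.044)[0], "box centre",(.5675,-.1875))
E
```

```text
case foam [0.6363 0.0077] recess [0.6364 0.0072 0.02  ]
hub [0.5351 0.28  ]
[26.4713 27.5879 29.3127 27.3264 23.1815] [0.0914 0.0939 0.0913 0.0967 0.0959]
[0.5361 0.2789 2.0374]
[[-0.9864  1.897 ]
 [-0.6268 -0.3704]
 [ 3.3511 -6.2258]
 [ 0.5924  0.8476]
 [-2.3303  3.8517]]
disc [0.4934 0.3637] [0.4944 0.3618]
steelL [0.4513 0.2361] [0.4519 0.2365]
steelR [0.6264 0.2491] [0.623  0.2553]
whiteL [0.5064 0.1886] [0.5058 0.1878]
whiteR [0.621  0.3216] [0.6233 0.3177]
basket 28.89 [[316.0, 189.0], [333.0, 149.0]]
basket 66.22 [[316.0, 189.0], [304.0, 147.0]]
box 28.89 [[317.0, 187.0], [347.0, 155.0]]
box 66.22 [[317.0, 187.0], [321.0, 144.0]]
stored [ 0.5511 -0.1451  0.044 ] box centre (0.5675, -0.1875)
```

The stored cup comes out at (+32,+32) mm in the box frame, so the box pose is right to about 1 mm. Some of the sample tops were partly hidden, so I'll take one close look at each sample at its pick yaw (jaws radial to the tray), and one at the basket.

```bash
cat >> h.py <<'E'
TR=np.array([.5361,.2789])
def nearyaw(yaw,p):
    n=np.arctan2(p[1],p[0])+np.pi/2      # yaw with joint 7 near zero
    return n+(yaw-n+np.pi/2)%np.pi-np.pi/2
def jawyaw(phi,p): return nearyaw(phi+np.pi/2,p)   # jaws opening along heading phi
E
python3 - <<'E'
from h import *
import json
S={"disc":(.4934,.3637,.036),"steelL":(.4513,.2361,.046),"whiteL":(.5064,.1886,.052),"whiteR":(.621,.3216,.052),"steelR":(.6264,.2491,.046),"basket":(.4167,-.3425,.016)}
I={};C=[]
for n,c in list(S.items()):
    phi=np.arctan2(*(np.array(c[:2])-TR)[::-1]) if n!="basket" else np.radians(28.89)
    i,im=look(c,.14 if n!="basket" else .2,jawyaw(phi,c))
    I[n]={k:np.array(v).tolist() for k,v in i.items()}; cv2.imwrite(f"pics/c_{n}.png",im)
    p=proj(i,c)[0]; print(n,p,ctrl.get_clock(),ctrl.get_joint_positions()[6])
    cv2.drawMarker(im,(int(round(p[0])),int(round(p[1]))),(0,0,255),cv2.MARKER_CROSS,9,1)
    C.append(im[90:290,185:451])
json.dump(I,open("I2.json","w"))
cv2.imwrite("pics/m3.png",np.vstack([np.hstack(C[:3]),np.hstack(C[3:])]))
E
```

```text
disc [318.39649657 186.24290958] 6.225 0.8842901264029736
steelL [315.32039528 191.09371859] 7.3833 -0.3208042736540707
whiteL [314.66439565 189.59017983] 8.2417 0.5081942032296712
whiteR [317.45847671 190.89900356] 9.1167 -0.33626306372409437
steelR [318.25226254 191.21738416] 9.8083 -0.9502581380045666
basket [315.62472106 191.04806994] 12.0417 1.0212869581989874
```

View pics/m3.png

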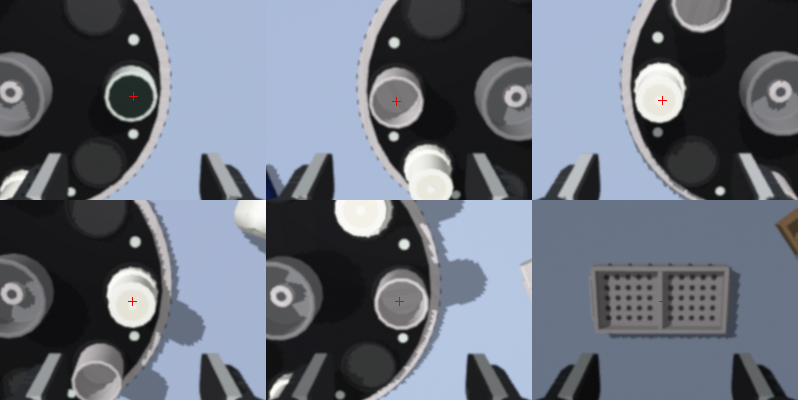

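All the crosses lie within about 2 mm of the object centres, so I'll start with steelR into one basket bay.

```bash
cat >> h.py <<'E'
H=.17
S={"disc":(.4944,.3625),"steelL":(.4513,.2361),"whiteL":(.5064,.1886),"whiteR":(.621,.3216),"steelR":(.6264,.2491)}
BK,BKA=np.array([.4167,-.3425]),np.radians(28.89)
BX,BXA=np.array([.5675,-.1875]),np.radians(66.2)
CS=np.array([.6363,.0074])
def hd(a): return np.array([np.cos(a),np.sin(a)])
def go(p,z,yaw,vel=.3):
    ctrl.servo_line([p[0],p[1],z],[np.pi,0,yaw],vel=vel)
def move(src,dst,phi,floor,h):
    """pick sample src (gripped h above its underside), set it down at dst on floor with jaws along phi"""
    p=np.array(S[src]); yaw=jawyaw(np.arctan2(*(p-TR)[::-1]),p)
    ctrl.command_gripper(.06)
    ctrl.reach([*p,H],[np.pi,0,yaw])
    hit=ctrl.servo_line([*p,.012+h],vel=.12,max_force=12)
    ctrl.command_gripper(0,force=40); w=ctrl.get_grip_width()
    print(src,"hit",hit,"grip",round(w,4),"z",ctrl.get_tool_pos()[2].round(4))
    if hit or not .031<w<.043: raise SystemExit("bad grasp")
    ctrl.servo_line([*p,.05],vel=.06); ctrl.servo_line([*p,H],vel=.2)
    y2=jawyaw(phi,dst)
    go(dst,H,y2)
    print(" carried, grip",round(ctrl.get_grip_width(),4))
    ctrl.servo_line([*dst,floor+h+.012],vel=.15)
    hit=ctrl.servo_line([*dst,floor+h-.0015],vel=.03,max_force=5)
    print(" down hit",hit,"z-floor-h",(ctrl.get_tool_pos()[2]-floor-h).round(4))
    ctrl.command_gripper(.054); ctrl.hold(.2)
    ctrl.servo_line([*dst,floor+h+.04],vel=.1); ctrl.servo_line([*dst,H],vel=.3)
    print(" t",ctrl.get_clock())
E
python3 - <<'E'
from h import *
d=BK-.033*hd(BKA)
move("steelR",d,BKA+np.pi/2,.004,.014)
i,im=look((*BK,.016),.2,jawyaw(BKA,BK)); cv2.imwrite("pics/p1.png",im[90:290,185:451])
E
```

```text
steelR hit False grip 0.0383 z 0.0272
 carried, grip 0.0384
 down hit True z-floor-h 0.0011
 t 22.8083
```

View pics/p1.png

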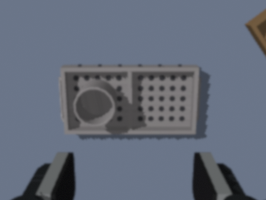

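steelR stands upright in the left bay, centred near (96,102) in the crop. Next come the other steel cup and whiteL, then a check.

```bash
python3 - <<'E'
from h import *
u,v=hd(BXA),hd(BXA+np.pi/2)
move("steelL",BK+.033*hd(BKA),BKA+np.pi/2,.004,.014)
move("whiteL",BX-.033*u+.033*v,BXA+np.pi/2,.004,.015)
i,im=look((*BX,.018),.25,np.arctan2(BX[1],BX[0])+np.pi/2); cv2.imwrite("pics/p2.png",im)
E
```

```text
steelL hit False grip 0.0381 z 0.0269
 carried, grip 0.0385
 down hit True z-floor-h 0.0009
 t 34.4917
whiteL hit False grip 0.0328 z 0.0277
 carried, grip 0.0325
 down hit True z-floor-h 0.0004
 t 44.5083
```

View pics/p2.png

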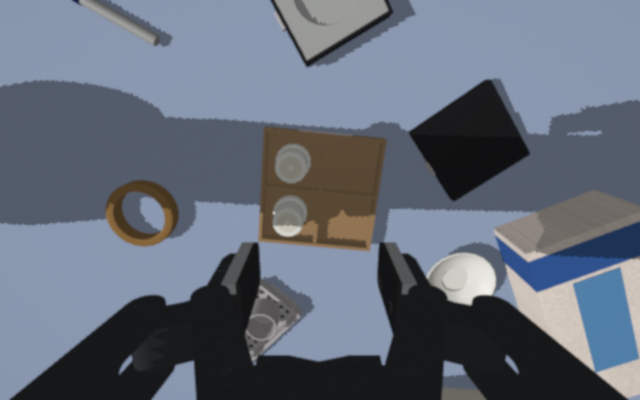

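whiteL stands in the lower-left bay at (289,213). The stored cup is undisturbed at (291,162). Next: the other white cup and the disc.

```bash
python3 - <<'E'
from h import *
u,v=hd(BXA),hd(BXA+np.pi/2)
move("whiteR",BX+.033*u-.033*v,BXA,.004,.015)
move("disc",CS,np.arctan2(CS[1],CS[0]),.016,.0095)
C=[]
for c in ((*CS,.024),(*BX,.018),(*BK,.016)):
    i,im=look(c,.2,np.arctan2(c[1],c[0])+np.pi/2); C.append(im[70:320,185:451])
i,im=look((*TR,.02),.25,np.arctan2(TR[1],TR[0])+np.pi/2)
cv2.imwrite("pics/p3.png",np.hstack(C)); cv2.imwrite("pics/p4.png",np.hstack([im,]))
cv2.imwrite("pics/p5.png",np.vstack([np.hstack(C),cv2.resize(im,(798,499))[:340]]))
print(ctrl.get_clock())
E
```

```text
whiteR hit False grip 0.0325 z 0.0279
 carried, grip 0.033
 down hit True z-floor-h 0.0007
 t 54.95
disc hit False grip 0.0383 z 0.0225
 carried, grip 0.0384
 down hit True z-floor-h 0.0011
 t 65.4
69.8667
```

View pics/p5.png

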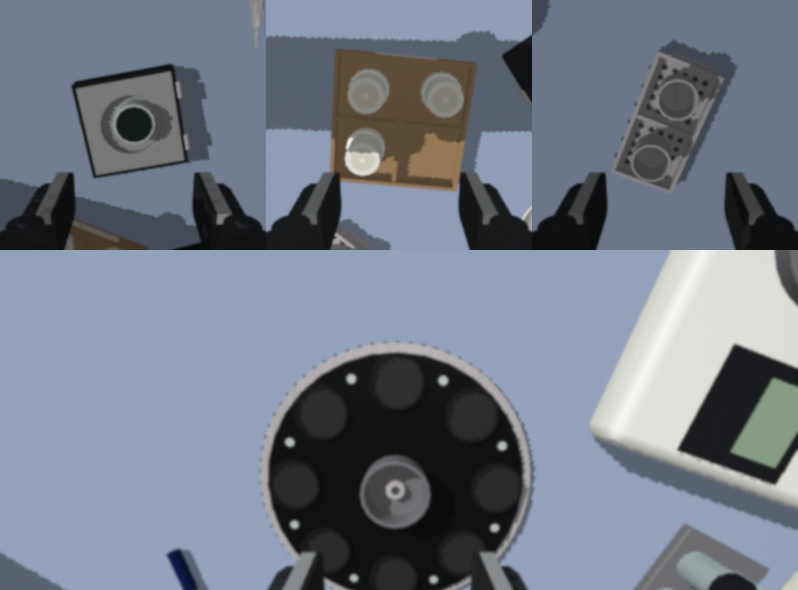

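The tray is empty. The disc is centred in the recess at (134,124). Each white cup has its own bay, at (362,150) and (443,95), with the stored cup at (368,92). The steel cups are in separate bays at (677,98) and (652,162). I'll hand it in.

```bash
python3 -c "
from rig import ctrl
ctrl.hold(.5); print(ctrl.get_wrist_force(),ctrl.get_clock()); ctrl.sign_off()"
```

```text
[-0.41523833  0.38044897 -1.36638955] 70.3667
the job is handed in; nothing more can be done
```

I emptied the tray and handed the job in at about 70 s. The two steel cups are in separate rinse basket bays, the two white cups are in separate empty archive box bays, and the disc is in its case recess.

- **Final views:** the last wrist pictures showed an empty tray and all five samples upright and inside their bays or recess. The stored cup appeared unmoved, and the arm was clear of everything. I judged the final positions by eye and did not measure them again.
- **Grasps and set-downs:** every grip width was as expected. Each set-down stopped on light contact within about 1 mm of the floor height.
- **Disagreement along the way:** rough points from the scene and side cameras differed by up to about 2 cm. The cause was probably lens distortion or coarse pixel picks, so I used centred wrist views instead. In those, close-ups agreed with the positions to about 2 mm, although the first tray fit had been off by up to about 7 mm on a partly hidden cup.

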